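Index the ball-check stage, then lift and turn the ball dish to the sensor

TASK

Slide the stage until its blue dot is right under the tip of the fixed pointer and pause a second, then do the same with the yellow dot and leave the stage there. Lift the green ball dish by its overhead handle about 10 cm straight up, turn it about a quarter turn so that its red tab points straight at the round white sensor pillar (left or right of the stage), and finish while holding it there, level and still. Keep the loose steel ball centred in the dish throughout, do not strike the pointer or the pillar, and leave the other things on the bench where they are.

Things in the scene. Friction and masses are not known exactly. Their poses are not given: they have to be found in the camera images.
- stage: Grey fixed base of the x-y slide stage, 230 x 260 mm; origin: centre of its underside, on the bench. Its x points away from the robot, within 0.2 rad. The aluminium carrier (230 x 280 mm, top 45 mm above the bench) slides along stage x (50 mm either side of middle) and y (80 mm either side), never turns, stays where left; friction 1.5 N and damping 12 N s/m each way.
- stage_knob (a point): Grip point of the upright knob on the carrier, for sliding the stage: black cylinder 24 mm in diameter, 30 mm tall, on an 18 mm post; the point is on its axis, 107 mm above the bench, 13 mm below the knob's top. The knob is rigid on the carrier, 130 mm from the dish centre along stage -y.
- blue_dot (a point): Centre of the blue dot, 24 mm in diameter, painted on top of the carrier near its far edge (45 mm above the bench). Moves with the carrier.
- yellow_dot (a point): Centre of the yellow dot, 24 mm in diameter, on top of the carrier; 30 mm nearer (stage -x) and 85 mm to the stage -y side of the blue dot. Moves with the carrier.
- pointer_tip (a point): Lower tip of the fixed orange pointer, 51 mm above the bench, 6 mm above the carrier. It hangs 12 mm thick from an arm that rises to a stand 150 mm farther away from the robot (stand 140 mm high). Nothing of it moves.
- nest (a point): Centre of the low steel ring (84 mm inside, 5 mm high) on the carrier in which the foot of the dish stands; on the carrier's top, 45 mm above the bench. Moves with the carrier.
- dish: Green round dish, 124 mm across, 22 mm tall, about 0.25 kg, loose in the ring on the carrier (lifts straight out). Origin: centre of its underside; +x runs along its red tab (20 mm wide), at the start away from the robot within 0.35 rad; z up. Inside a shallow cone, 7 degrees: the ball stays in the middle unless the dish tilts more or is accelerated above 1.2 m/s2.
- dish_grip (a point): Centre of the grip on the dish's overhead bail handle, straight above the dish's centre, 85 mm above its underside: black block 12 mm thick along the dish's x (the way to pinch it), 46 mm long along the dish's y, 22 mm high. Rigid on the dish. The bail is a steel bar along the dish's y, 121 mm wide.
- dish_tab (a point): Outer end of the red tab on the dish's rim, on top of it, 76 mm from the centre along the dish's +x, 20 mm above its underside.
- ball_center (a point): Centre of the loose steel ball, 24 mm in diameter, 56 g, lying in the middle of the dish. Its top is 33 mm above the dish's underside, 41 mm below the underside of the grip.
- pillar: Round white sensor pillar with a black band, 80 mm in diameter, 148 mm tall, fixed on the bench to the left (+y) or right (-y) of the stage. Origin: centre of its underside on the bench.
- jar: Amber glass jar with grey lid, 76 mm in diameter, 110 mm tall, 0.5 kg, loose; it stands on the other side of the stage from the pillar. Origin: centre of its underside. Leave alone.
- tape: Cardboard-coloured roll of tape, 90 mm in diameter, 48 mm high, loose on the bench. Origin: centre of its underside. Leave alone.
- partsbin: Small green open parts bin, 160 x 100 x 70 mm, loose on the bench. Origin: centre of its underside. Leave alone.
- driver: Screwdriver lying on the bench, loose. Leave alone.
- gauge: Steel cylinder gauge, 50 mm in diameter, 45 mm tall, loose on the bench. Origin: centre of its underside. Leave alone.
- carton: Small cardboard carton, 140 x 110 x 80 mm, loose on the bench. Origin: centre of its underside. Leave alone.
Mind the look-alikes: they are no part of the job. Leave any pink look-alike of the dish alone. Leave any pink look-alike of the pillar alone.

How it is judged:
On the way, in this order (a step that is already met when the one before it is completed fails the run):
1. the blue dot rests under the pointer tip (horizontal distance between blue_dot and pointer_tip below 0.01 m and linear speed of dish below 0.02 m/s), for 0.4 s.
2. the yellow dot rests under the pointer tip (horizontal distance between yellow_dot and pointer_tip below 0.01 m and linear speed of dish below 0.02 m/s), for 0.4 s.
3. the dish is lifted clear of the stage (z of dish in the frame of nest above 0.05 m and contact force between dish and stage below 0.1 N), for 0.2 s.
At the end, for the whole second after the job is handed in: Dish held by the fingers alone 60-160 mm above its place on the stage (within 40 mm sideways), level within 4 degrees and still, tab line passing within 40 mm of the pillar axis, ball within 10 mm of the dish centre, yellow dot within 10 mm of the pointer tip (all of step 2 and z of dish in the frame of nest between 0.06 and 0.16 m and horizontal distance between dish and nest below 0.04 m and contact force between the fingers and dish above 1 N and contact force between dish and stage below 0.1 N and angle between dish's own z axis and vertical below 0.07 rad and angular speed of dish below 0.15 rad/s and x of pillar in the frame of dish above 0.15 m and y of pillar in the frame of dish between -0.04 and 0.04 m and horizontal distance between ball_center and dish below 0.01 m and z of ball_center in the frame of dish below 0.03 m); the arm keeps its last pose, push and grip.
It fails at once if the ball jumps out of the middle of the dish (distance between ball_center and dish above 0.04 m).
It fails at once if the ball strays 15 mm sideways from the dish's centre (horizontal distance between ball_center and dish above 0.015 m).
It fails at once if the dish is tilted by more than 12 degrees (angle between dish's own z axis and vertical above 0.21 rad).
It fails at once if the pointer or the pillar is struck (contact force between anything else and pointer above 3 N or contact force between any of the arm, the fingers and pillar above 3 N).
It fails at once if a bystander is moved by more than 15 mm (distance of any of jar, tape, partsbin, driver, gauge, carton from where it was at the start of the episode above 0.015 m).
It also fails if it takes over 61 s, if anything falls off the work surface, if the arm or the gripper's body presses on something with over 40 N, if the wrist force passes 120 N, or if a joint passes its speed limit or range.

ROBOT

A 6-joint arm with a two-finger parallel gripper is mounted at the origin on the work surface. World frame = base frame: x ahead of the robot, y to its left, z up, the work surface at z = 0. Lengths are in m, angles in rad, forces in N, time in s.
With the tool pointing down it reaches from about 0.25 to 0.725 m from the base axis. Payload 4 kg.
Tool frame: the origin (TCP) lies midway between the tips of the shut fingers; the grasp point (between the pads) lies 19 mm behind it; z points along the fingers, y is the line along which they close (so a half turn about z gives the same grasp; the last joint's range is limited). The gripper opens to 85 mm and grips with 20 to 120 N. Pads are 22 mm wide; open, the fingers measure 114 mm over their backs; the gripper's body (76 mm by 85 mm) begins 54 mm behind the grasp point. The pads swing forward as they close: fully open they stand 13 mm farther back than shut.
Start: joints at [-1.35, 0.241, 0.005, 1.335, 0, 1.571], TCP at [0.11, -0.488, 0.231] pointing down, gripper open.
Joint ranges: [-2.72, 2.72], [-1.05, 1.87], [-1.09, 1.28], [-1.99, 2.15], [-1.42, 1.44], [-3.14, 3.14]. Speed limits (rad/s): [2.79, 2.79, 3.14, 3.14, 3.14, 3.14].

INTERFACE

Orientations are given as a unit quaternion [x, y, z, w].
In Python, from workcell import monitor, vision, job gives the robot as it stands.
- The arm moves only by the tool move_arm, never from a script. Its argument "moves" is a list that holds one entry, the list of rows, each a list of 5 numbers: the shift along the world's x, y, z in m, then the turn about the world's z in degrees, then the opening in per cent of the stroke, from 0 (shut) to 100 (fully open). In form: [[[x, y, z, turn, gripper], ...]]. A call has 1 to 5 rows; each row is the pose to reach, as a shift and turn from the pose commanded when the call began; what a row does not reach only later rows make up. A row lasts 1/8 s, in which the tool goes at most 62.5 mm and 10.7 degrees, less where a joint would pass 70% of its speed; a pose out of reach is approached as far as the arm can. A call with a gripper value outside its range is refused whole. The fingers move at their own pace and stop on an object; the grip force is fixed at half the most. Time passes only in rows, so rows that repeat a pose let the fingers close. It gives the time, the measured TCP pose, the force, the opening and the grip force at its end, in the units of the state.
- monitor.get_obs(): the state, without advancing time (a new reading comes with each control period).
- vision.camera(name): name is "scene" or "top" or "wrist"; returns a dict with "color" (384x512x3 uint8, red, green, blue), "camera_matrix" (3x3 intrinsics, pixels), "eye" and "attitude" of the camera in the world; the wrist camera has in their place "hand_eye" (4x4, takes a point from camera to tool coordinates, whose origin is the TCP and whose axes are the flange's). Camera axes: x right, y up, looking along -z (the intrinsics and any distortion apply to the point x, -y, -z); pixel columns grow to the right and rows downward; lengths in m; the calibration is good to about 2 mm. A picture is of the moment at which its call begins: read the wrist's pose just before it. There is no depth.
- job.job_done(): hands the job in; it is judged then, once.
The state is a dict: "clock": time; "joint_pos": joint angles; "joint_vel": joint speeds; "tau": joint torques, N m; "eef_pos": TCP position; "tool_rot": TCP orientation; "ft_force": force on the tool from outside, world axes, zero at the start; "ft_torque": the same for the moment, N m; "grip_width": finger opening in m; "grasp_force": force on a finger pad.
Only numpy, scipy, OpenCV 4.12 (cv2) and the standard library are available. Lean on these libraries where they do the work, as an engineer would, in place of code of your own. Each camera call takes 0.05 s, during which the arm holds its last target. There are 200 camera calls.

## Working session

There is one attempt and no reset: what is moved stays moved. The work goes in short steps, Python scripts to look and compute and a tool call to move; the robot and the scene stay as the last step left them, time stands still between calls to the robot, and variables do not carry over. Pictures are saved under pics/ and viewed, at most 13 in all, crops included, and the job is handed in when it is done.

Besides the shell and the picture viewer there is one more tool, called after "Call:" by a JSON object that holds its "name" and its "arguments". move_arm: Moves the arm, as the interface text tells. Its arguments: {"type":"object","properties":{"moves":{"type":"array","items":{"type":"array","items":{"type":"array","items":{"type":"number"}}}}},"required":["moves"]}

```bash
mkdir -p pics; cat > h.py <<'E'
import numpy as np, cv2
from workcell import monitor, vision, job
from scipy.spatial.transform import Rotation as R
def cam(name):
    o=monitor.get_obs(); c=vision.camera(name)
    K=np.array(c["camera_matrix"])
    if name=="wrist":
        T=np.eye(4);T[:3,:3]=R.from_quat(o["tool_rot"]).as_matrix();T[:3,3]=o["eef_pos"]
        M=T@np.array(c["hand_eye"])
    else:
        M=np.eye(4);a=np.array(c["attitude"])
        M[:3,:3]=a if a.shape==(3,3) else R.from_quat(a).as_matrix();M[:3,3]=c["eye"]
    return c["color"],K,M
def ray(K,M,u,v,z):
    d=M[:3,:3]@(np.diag([1,-1,-1])@np.linalg.inv(K)@[u,v,1]); p=M[:3,3]
    return p+d*(z-p[2])/d[2]
def proj(K,M,P):
    q=np.diag([1,-1,-1])@M[:3,:3].T@(np.array(P)-M[:3,3]); q=K@q; return q[:2]/q[2]
def blobs(img,lo,hi,amin=15):
    h=cv2.cvtColor(img,cv2.COLOR_RGB2HSV)
    m=cv2.inRange(h,np.array(lo),np.array(hi))
    n,l,s,c=cv2.connectedComponentsWithStats(m)
    return sorted([(int(s[i,4]),c[i].round(1),s[i,:4]) for i in range(1,n) if s[i,4]>=amin],key=lambda t:-t[0])
E
python3 - <<'E'
from h import *
c=vision.camera("top");print({k:np.array(v).round(4).tolist() for k,v in c.items() if k!="color"})
for n in("top","scene"):
    i,K,M=cam(n);cv2.imwrite(f"pics/{n}0.png",i[:,:,::-1]);print(M.round(3))
print(monitor.get_obs())
E
```

```text
{'camera_matrix': [[435.2652, 0.0, 258.2017], [0.0, 435.2652, 188.4855], [0.0, 0.0, 1.0]], 'eye': [0.2872, -0.0007, 1.5699], 'attitude': [-0.054, 0.0546, 0.7075, -0.7025]}
[[-7.00e-03  9.88e-01 -1.53e-01  2.87e-01]
 [-1.00e+00 -7.00e-03  1.00e-03 -1.00e-03]
 [ 0.00e+00  1.53e-01  9.88e-01  1.57e+00]
 [ 0.00e+00  0.00e+00  0.00e+00  1.00e+00]]
[[ 0.696 -0.609  0.379  1.009]
 [ 0.718  0.584 -0.379 -0.544]
 [ 0.01   0.536  0.844  1.291]
 [ 0.     0.     0.     1.   ]]
{'clock': 0.15, 'joint_pos': array([-1.34998848e+00,  2.41226544e-01,  4.02575254e-03,  1.33520764e+00,
        3.54334412e-05,  1.57079772e+00]), 'joint_vel': array([-0.00030056, -0.00090293,  0.00278947, -0.00281097,  0.00060253,
        0.00148182]), 'tau': array([ 6.78096731e-04, -3.72634864e+01,  2.52639037e+01,  1.23261064e-02,
        3.21350251e-05,  9.61659765e-06]), 'eef_pos': array([ 0.10941299, -0.48738378,  0.23062113]), 'tool_rot': array([ 9.93911430e-01,  1.10179031e-01, -7.12022368e-05, -8.03095597e-04]), 'ft_force': array([0.81707844, 0.00450571, 0.48315312]), 'ft_torque': array([-0.03416546,  0.02902412, -0.02042121]), 'grasp_force': 0.0, 'grip_width': 0.08526728518623454}
```

View pics/top0.png

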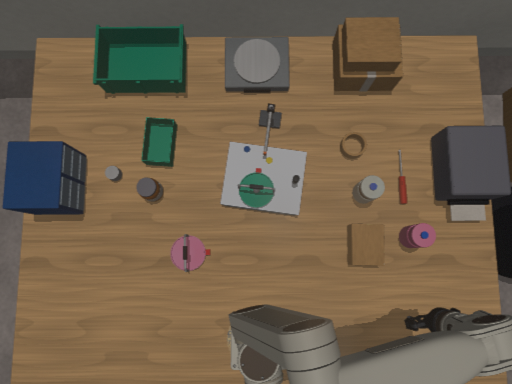

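View pics/scene0.png

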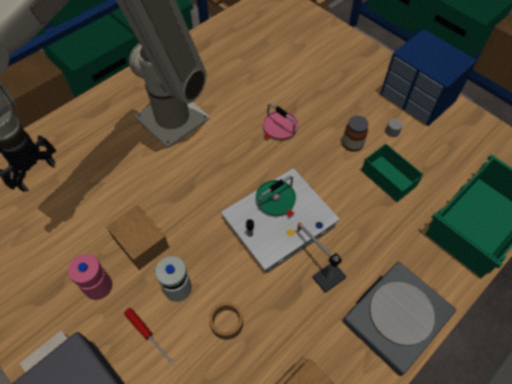

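The top view shows the stage around (264,180) and the white pillar on the right at (372,188). The knob is near (296,180), the blue dot at (247,149), the yellow dot at (269,160) and the pointer tip near (265,157). The pink look-alikes are at (188,253) and (420,237).

```bash
python3 - <<'E'
from h import *
for n in("top","scene"):
    i,K,M=cam(n)
    x0,y0,w=(212,90,200) if n=="top" else (150,160,210)
    cv2.imwrite(f"pics/{n}1.png",cv2.resize(i[y0:y0+w*3//4,x0:x0+w,::-1],(800,600),interpolation=cv2.INTER_CUBIC))
    for nm,lo,hi,z in(("blue",(112,120,60),(125,255,255),.045),("yel",(20,140,120),(30,255,255),.045),("red",(0,170,100),(5,255,255),.067),("green",(70,120,60),(85,255,255),.067),("dark",(0,0,0),(179,255,40),.12),("orange",(6,150,150),(16,255,255),.051)):
        for a,c,s in blobs(i,lo,hi,8)[:7]:
            if x0<c[0]<x0+w and y0<c[1]<y0+w: print(n,nm,a,c,s,ray(K,M,*c,z).round(4))
E
```

```text
top yel 22 [268.9 159.9] [267 158   5   5] [ 0.6267 -0.0418  0.045 ]
top red 83 [403.1 190.1] [400 177   6  26] [ 0.5107 -0.5087  0.067 ]
top green 253 [252.4 199. ] [240 192  27  15] [0.4831 0.0178 0.067 ]
top green 241 [256.3 179.6] [241 174  30  12] [0.5515 0.0038 0.067 ]
top green 29 [245.4 188.6] [240 187  12   4] [0.5199 0.042  0.067 ]
top green 12 [264.5 190.4] [261 190   8   3] [ 0.5131 -0.0246  0.067 ]
top dark 51 [256.3  90.5] [244  90  26   2] [0.8581 0.0016 0.12  ]
scene blue 25 [169.6 268.6] [166 265   8   8] [ 0.4684 -0.3694  0.045 ]
scene yel 31 [290.2 232.3] [287 230   7   6] [ 0.625  -0.0421  0.045 ]
scene red 19 [289.4 212.9] [287 211   6   5] [ 0.5854 -0.0064  0.067 ]
scene green 660 [278.7 200.9] [261 183  34  32] [0.5341 0.     0.067 ]
scene green 129 [263.6 188.8] [256 181  20  24] [ 0.4715 -0.0029  0.067 ]
```

View pics/top1.png

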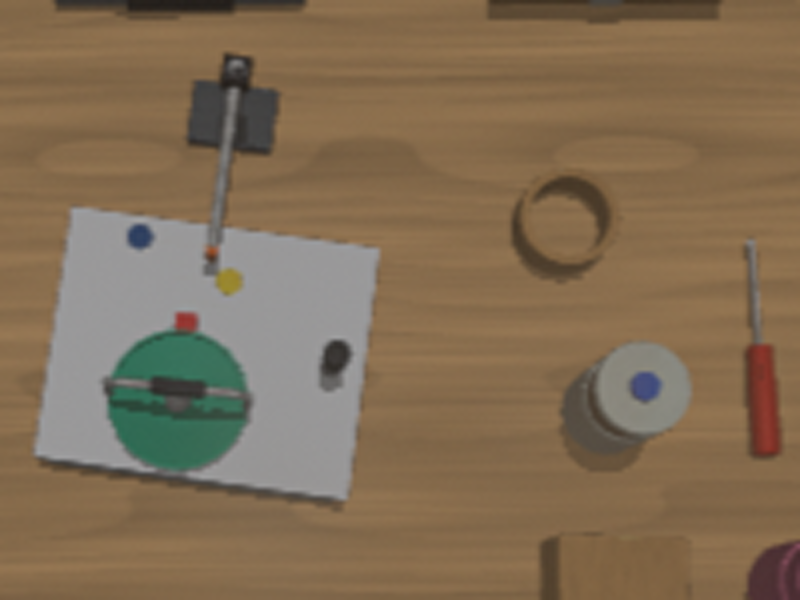

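View pics/scene1.png

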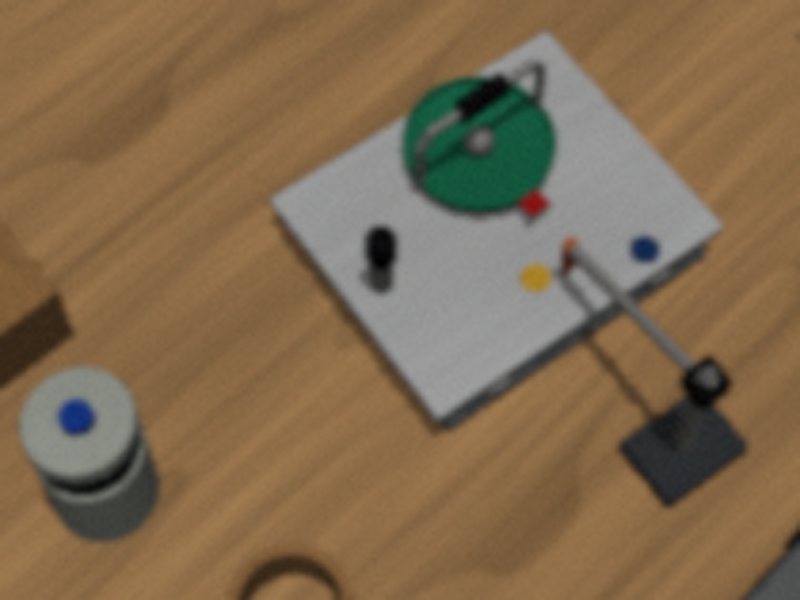

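The crops show (full-image pixels): blue (247,149), yellow (269.3,160.3), tip about (264.8,155) in top and (298.8,230.3) in scene. The stage is yawed about -7.5°, and the pillar top with its blue cap is near (373,186.5).

```bash
cat >> h.py <<'E'
def tri(vs):
    A=np.zeros((3,3));b=np.zeros(3)
    for K,M,u,v in vs:
        p=M[:3,3];d=ray(K,M,u,v,0)-p;d/=np.linalg.norm(d);P=np.eye(3)-np.outer(d,d);A+=P;b+=P@p
    return np.linalg.solve(A,b)
E
python3 - <<'E'
from h import *
_,Kt,Mt=cam("top");_,Ks,Ms=cam("scene")
T=lambda x,y:(212+x/4,90+y/4); S=lambda x,y:(150+x/3.81,160+y/3.81)
for n,t,s,z in(("blue",(140,236),(645,249),.045),("yel",(229,281),(536,278),.045),("tip",(211,260),(567,268),.051),("knobtop",(339,349),(381,234),.12),("grip",(179,388),(483,96),.13),("tab",(186,315),(541,211),.065),("pillartop",(645,387),(77,416),.148),("corner1",(72,207),(720,228),.045),("corner2",(380,248),(441,415),.045),("corner3",(36,455),(546,33),.045),("corner4",(346,493),(272,199),.045)):
    t=T(*t);s=S(*s)
    print(n,ray(Kt,Mt,*t,z).round(4)[:2],ray(Ks,Ms,*s,z).round(4)[:2],tri([(Kt,Mt,*t),(Ks,Ms,*s)]).round(4))
E
```

```text
blue [0.6673 0.0365] [0.6692 0.0372] [0.6683 0.0372 0.0434]
yel [ 0.6254 -0.043 ] [ 0.6276 -0.0426] [ 0.6264 -0.0424  0.0429]
tip [ 0.6434 -0.027 ] [ 0.6401 -0.0215] [ 0.642  -0.026   0.0597]
knobtop [ 0.5493 -0.1334] [ 0.5458 -0.1294] [ 0.5484 -0.1323  0.1271]
grip [0.5153 0.0022] [0.517  0.0058] [0.5163 0.0037 0.1311]
tab [ 0.5907 -0.0042] [ 0.5959 -0.006 ] [ 0.5928 -0.0035  0.0575]
pillartop [ 0.5106 -0.3832] [ 0.5154 -0.3837] [ 0.5121 -0.3838  0.1421]
corner1 [0.6946 0.0977] [0.6978 0.0938] [0.6963 0.0979 0.0377]
corner2 [ 0.6548 -0.1789] [ 0.6572 -0.1747] [ 0.6561 -0.1769  0.046 ]
corner3 [0.4699 0.1288] [0.4733 0.1291] [0.4711 0.1301 0.0413]
corner4 [ 0.4343 -0.1437] [ 0.4333 -0.1439] [ 0.434  -0.1439  0.0461]
```

Call:
{"name": "move_arm", "arguments": {"moves": [[[0.04,0.035,0,10,100],[0.08,0.07,0,20,100],[0.12,0.1,0,30,100],[0.16,0.13,0,40,100],[0.2,0.165,0,50,100]]]}}

```text
clock: 0.98
eef_pos: [0.3107, -0.322, 0.2315]
tool_rot: [0.853, 0.522, 0.0, 0.0]
ft_force: [-0.2, -1.0, 0.1]
grip_width: 0.0854
grasp_force: 0.0
```

Call:
{"name": "move_arm", "arguments": {"moves": [[[0.04,0.035,0,8,100],[0.09,0.07,0,14,100],[0.14,0.11,0,19,100],[0.18,0.14,0,19,100],[0.18,0.14,0,19,100]]]}}

```text
clock: 1.6
eef_pos: [0.4919, -0.1804, 0.2307]
tool_rot: [0.755, 0.656, 0.0, -0.0]
ft_force: [-0.2, -0.7, 0.3]
grip_width: 0.0854
grasp_force: 0.0
```

```bash
python3 - <<'E'
from h import *
o=monitor.get_obs();print(o["eef_pos"],o["joint_pos"],R.from_quat(o["tool_rot"]).as_matrix().round(3))
i,K,M=cam("wrist");cv2.imwrite("pics/w0.png",i[:,:,::-1])
print(proj(K,M,[.547,-.131,.12]),proj(K,M,[.547,-.131,.107]))
E
```

```text
[ 0.49189016 -0.18044804  0.23070987] [-3.51877096e-01  2.88384308e-01  6.73123796e-02  1.34967727e+00
  4.73112098e-04  1.35909041e+00] [[ 0.14  0.99  0.  ]
 [ 0.99 -0.14  0.  ]
 [ 0.    0.   -1.  ]]
[310.41668834 128.3389587 ] [307.74617314 127.33446543]
```

View pics/w0.png

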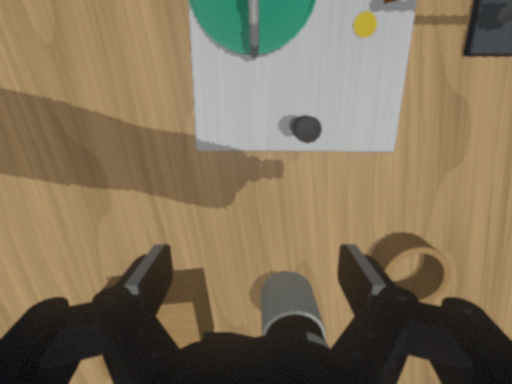

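The wrist view shows the knob top at (307,129), which is 3 px (about 1.5 mm in x) from my prediction. So the knob is near (0.5455,-0.131).

Call:
{"name": "move_arm", "arguments": {"moves": [[[0.03,0.025,0,0,100],[0.053,0.049,0,0,100],[0.053,0.049,-0.03,0,100],[0.053,0.049,-0.07,0,100],[0.053,0.049,-0.1,0,100]]]}}

```text
clock: 2.28
eef_pos: [0.5408, -0.135, 0.1299]
tool_rot: [0.757, 0.653, -0.001, -0.001]
ft_force: [-0.2, 0.9, 0.6]
grip_width: 0.0857
grasp_force: 0.0
```

Call:
{"name": "move_arm", "arguments": {"moves": [[[0,0,-0.025,0,100],[0,0,-0.043,0,100],[0,0,-0.043,0,70],[0,0,-0.043,0,50],[0,0,-0.043,0,40]]]}}

```text
clock: 2.9
eef_pos: [0.5432, -0.1344, 0.0896]
tool_rot: [0.757, 0.654, 0.001, 0.001]
ft_force: [-0.4, 0.2, -0.1]
grip_width: 0.0347
grasp_force: 0.0
```

Call:
{"name": "move_arm", "arguments": {"moves": [[[0,0,0,0,33],[0,0,0,0,28],[0,0,0,0,20],[0,0,0,0,15],[0,0,0,0,15]]]}}

```text
clock: 3.52
eef_pos: [0.5435, -0.1341, 0.0894]
tool_rot: [0.757, 0.654, 0.001, 0.001]
ft_force: [0.7, -0.7, 5.0]
grip_width: 0.0224
grasp_force: 58.5
```

```bash
cat > m.py <<'E'
from h import *
o=monitor.get_obs();print(o["clock"],o["eef_pos"].round(4),o["ft_force"].round(1),o["grip_width"],o["grasp_force"])
for n,s in(("top",1),("scene",1)):
    i,K,M=cam(n)
    for nm,lo,hi in(("blue",(108,110,40),(128,255,255)),("yel",(20,120,100),(32,255,255)),("ball/tab",(0,170,100),(5,255,255))):
        for a,c,b in blobs(i,lo,hi,8):
            p=ray(K,M,*c,.045)
            if .4<p[0]<.75 and -.15<p[1]<.15: print(n,nm,a,c,p.round(4)[:2],"to tip",(np.array([.642,-.0255])-p[:2]).round(4))
E
python3 m.py
```

```text
3.525 [ 0.5435 -0.1341  0.0894] [ 0.7 -0.7  5. ] 0.022438731163876804 58.50123703479767
top blue 17 [246.4 149.1] [0.667  0.0387] to tip [-0.025  -0.0642]
top yel 29 [268.7 160.6] [ 0.6242 -0.041 ] to tip [0.0178 0.0155]
scene blue 23 [318.2 224.1] [0.6641 0.038 ] to tip [-0.0221 -0.0635]
scene yel 35 [289.8 231.6] [ 0.6226 -0.0413] to tip [0.0194 0.0158]
scene ball/tab 19 [288.7 212.3] [0.5749 0.0032] to tip [ 0.0671 -0.0287]
```

Call:
{"name": "move_arm", "arguments": {"moves": [[[-0.001,-0.003,0,0,15],[-0.003,-0.008,0,0,15],[-0.005,-0.014,0,0,15],[-0.008,-0.02,0,0,15],[-0.01,-0.026,0,0,15]]]}}

```text
clock: 4.25
eef_pos: [0.5337, -0.1594, 0.0894]
tool_rot: [0.756, 0.654, 0.001, 0.001]
ft_force: [2.0, 2.9, 5.6]
grip_width: 0.0225
grasp_force: 58.5
```

Call:
{"name": "move_arm", "arguments": {"moves": [[[-0.002,-0.006,0,0,15],[-0.005,-0.012,0,0,15],[-0.007,-0.018,0,0,15],[-0.009,-0.024,0,0,15],[-0.011,-0.029,0,0,15]]]}}

```text
clock: 4.88
eef_pos: [0.5228, -0.1886, 0.0894]
tool_rot: [0.756, 0.654, 0.001, 0.001]
ft_force: [1.9, 0.4, 4.1]
grip_width: 0.0224
grasp_force: 58.6
```

Call:
{"name": "move_arm", "arguments": {"moves": [[[-0.001,-0.004,0,0,15],[-0.002,-0.007,0,0,15],[-0.002,-0.008,0,0,15],[-0.002,-0.009,0,0,15],[-0.002,-0.009,0,0,15]]]}}

```text
clock: 5.5
eef_pos: [0.5204, -0.1976, 0.0894]
tool_rot: [0.757, 0.654, 0.001, 0.001]
ft_force: [0.8, 1.6, 5.0]
grip_width: 0.0226
grasp_force: 58.6
```

```bash
python3 m.py; python3 - <<'E'
from h import *
a,K,M=cam("top");b,_,_=cam("scene");w,_,_=cam("wrist")
z=lambda i,x,y:cv2.resize(i[y:y+60,x:x+80,::-1],(400,300),interpolation=cv2.INTER_CUBIC)
cv2.imwrite("pics/b1.png",np.vstack([np.hstack([z(a,225,125),z(b,260,200)]),np.hstack([cv2.resize(w[:,:,::-1],(400,300)),cv2.resize(w[:150,200:400,::-1],(400,300))])]))
E
```

```text
5.5 [ 0.5204 -0.1976  0.0894] [0.8 1.6 5. ] 0.022561157182526787 58.625972270965576
top yel 26 [286.5 166.7] [ 0.6014 -0.1044] to tip [0.0406 0.0789]
scene blue 15 [298.  233.2] [ 0.6431 -0.0276] to tip [-0.0011  0.0021]
scene yel 37 [268.9 240.1] [ 0.5995 -0.1053] to tip [0.0425 0.0798]
scene ball/tab 22 [268.7 220.1] [ 0.5519 -0.0593] to tip [0.0901 0.0338]
```

View pics/b1.png

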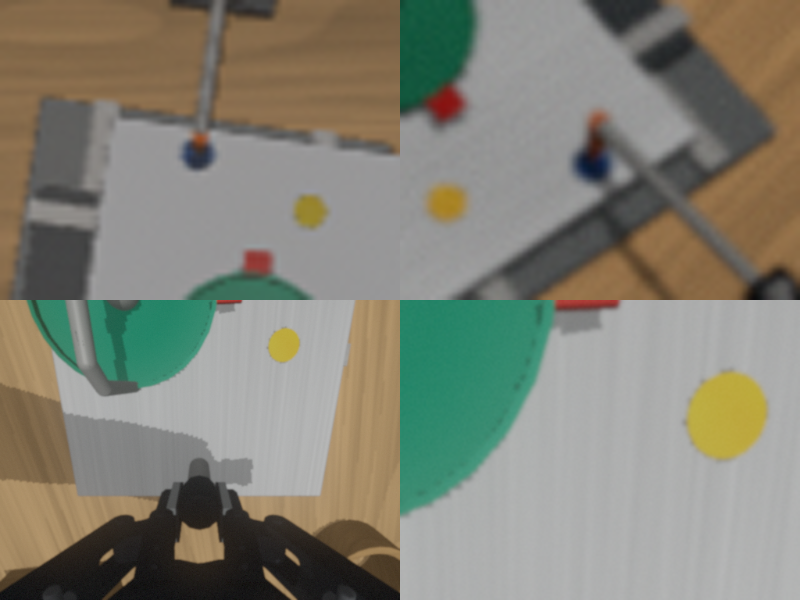

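Both views show the pointer tip within about 3 mm of the blue dot's centre, so I hold there for a moment and then slide by (42, 80) mm to the yellow dot.

Call:
{"name": "move_arm", "arguments": {"moves": [[[0.001,0.001,0,0,15],[0.001,0.001,0,0,15],[0.001,0.001,0,0,15],[0.001,0.001,0,0,15],[0.001,0.001,0,0,15]]]}}

```text
clock: 6.38
eef_pos: [0.5208, -0.1972, 0.0894]
tool_rot: [0.757, 0.654, 0.0, 0.001]
ft_force: [-1.1, -1.3, 6.6]
grip_width: 0.0224
grasp_force: 58.7
```

Call:
{"name": "move_arm", "arguments": {"moves": [[[0,0,0,0,15],[0,0,0,0,15],[0.001,0.003,0,0,15],[0.004,0.008,0,0,15],[0.007,0.014,0,0,15]]]}}

```text
clock: 7.0
eef_pos: [0.5275, -0.1836, 0.0894]
tool_rot: [0.757, 0.653, -0.0, 0.001]
ft_force: [-2.4, -2.5, 7.1]
grip_width: 0.0225
grasp_force: 58.8
```

Call:
{"name": "move_arm", "arguments": {"moves": [[[0.003,0.006,0,0,15],[0.006,0.012,0,0,15],[0.01,0.018,0,0,15],[0.013,0.024,0,0,15],[0.016,0.03,0,0,15]]]}}

```text
clock: 7.62
eef_pos: [0.5435, -0.1535, 0.0894]
tool_rot: [0.757, 0.654, -0.0, 0.001]
ft_force: [-2.4, -2.4, 7.3]
grip_width: 0.0225
grasp_force: 58.8
```

Call:
{"name": "move_arm", "arguments": {"moves": [[[0.003,0.006,0,0,15],[0.006,0.012,0,0,15],[0.01,0.018,0,0,15],[0.013,0.024,0,0,15],[0.015,0.029,0,0,15]]]}}

```text
clock: 8.25
eef_pos: [0.5586, -0.1243, 0.0894]
tool_rot: [0.757, 0.654, -0.0, 0.001]
ft_force: [-1.7, -2.0, 7.2]
grip_width: 0.022
grasp_force: 58.8
```

Call:
{"name": "move_arm", "arguments": {"moves": [[[0.002,0.004,0,0,15],[0.003,0.006,0,0,15],[0.004,0.007,0,0,15],[0.004,0.007,0,0,15],[0.004,0.007,0,0,15]]]}}

```text
clock: 8.88
eef_pos: [0.5627, -0.1171, 0.0894]
tool_rot: [0.757, 0.654, 0.0, 0.001]
ft_force: [-1.2, -0.3, 6.3]
grip_width: 0.0223
grasp_force: 58.8
```

```bash
python3 m.py; python3 - <<'E'
from h import *
a,K,M=cam("top");b,_,_=cam("scene")
z=lambda i,x,y:cv2.resize(i[y:y+60,x:x+80,::-1],(400,300),interpolation=cv2.INTER_CUBIC)
cv2.imwrite("pics/y1.png",np.hstack([z(a,225,135),z(b,260,190)]))
E
```

```text
8.875 [ 0.5627 -0.1171  0.0894] [-1.2 -0.3  6.3] 0.022279857749848735 58.75014245510101
top blue 16 [241.5 144. ] [0.686  0.0563] to tip [-0.044  -0.0818]
top yel 18 [263.4 155.9] [ 0.6415 -0.0222] to tip [ 0.0005 -0.0033]
scene blue 22 [326.9 224.9] [0.684  0.0548] to tip [-0.042  -0.0803]
scene yel 26 [298.6 232.8] [ 0.6434 -0.0253] to tip [-0.0014 -0.0002]
scene ball/tab 19 [297.4 212.9] [0.5946 0.0208] to tip [ 0.0474 -0.0463]
```

View pics/y1.png

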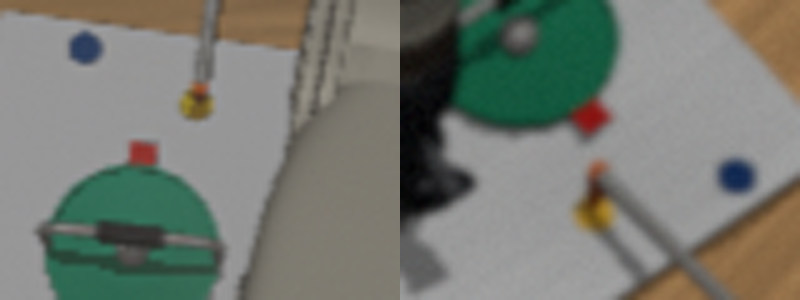

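Call:
{"name": "move_arm", "arguments": {"moves": [[[0,0,0,0,15],[0,0,0,0,15],[0,0,0,0,40],[0,0,0,0,70],[0,0,0,0,70]]]}}

```text
clock: 9.7
eef_pos: [0.5621, -0.1167, 0.0878]
tool_rot: [0.757, 0.654, -0.0, -0.001]
ft_force: [0.2, -0.5, -0.0]
grip_width: 0.0596
grasp_force: 0.0
```

Call:
{"name": "move_arm", "arguments": {"moves": [[[0,0,0.02,0,70],[0,0,0.06,0,70],[0,0,0.1,0,70],[0,0,0.14,5,100],[-0.01,0.03,0.15,15,100]]]}}

```text
clock: 10.32
eef_pos: [0.5544, -0.0881, 0.2413]
tool_rot: [0.664, 0.748, 0.001, 0.003]
ft_force: [-0.0, 0.9, 0.1]
grip_width: 0.0852
grasp_force: 0.0
```

Call:
{"name": "move_arm", "arguments": {"moves": [[[0,0.01,0,10,100],[0,0.02,0,20,100],[0,0.03,0,30,100],[0,0.04,0,40,100],[0,0.05,0,50,100]]]}}

```text
clock: 10.95
eef_pos: [0.5523, -0.0365, 0.2379]
tool_rot: [0.284, 0.959, -0.0, -0.0]
ft_force: [0.0, -0.4, -0.4]
grip_width: 0.0855
grasp_force: 0.0
```

Call:
{"name": "move_arm", "arguments": {"moves": [[[0,0.01,0,10,100],[0,0.01,0,20,100],[0,0.01,0,30,100],[0,0.01,0,40,100],[0,0.01,0,50,100]]]}}

```text
clock: 11.58
eef_pos: [0.5523, -0.0268, 0.238]
tool_rot: [-0.148, 0.989, 0.0, -0.0]
ft_force: [-0.8, -0.5, 0.2]
grip_width: 0.0855
grasp_force: 0.0
```

Call:
{"name": "move_arm", "arguments": {"moves": [[[0,0,0,10,100],[0,0,0,20,100],[0,0,0,30,100],[0,0,0,40,100],[0,0,0,50,100]]]}}

```text
clock: 12.2
eef_pos: [0.5523, -0.0268, 0.2379]
tool_rot: [-0.552, 0.834, 0.0, -0.0]
ft_force: [0.4, -0.0, -0.3]
grip_width: 0.0855
grasp_force: 0.0
```

Call:
{"name": "move_arm", "arguments": {"moves": [[[0,0,0,10,100],[0,0,0,17,100],[0,0,0,17,100]]]}}

```text
clock: 12.58
eef_pos: [0.5523, -0.0268, 0.238]
tool_rot: [-0.666, 0.746, 0.0, -0.0]
ft_force: [0.4, -0.5, 0.3]
grip_width: 0.0856
grasp_force: 0.0
```

```bash
python3 m.py; python3 - <<'E'
from h import *
o=monitor.get_obs();m=R.from_quat(o["tool_rot"]).as_matrix();print(o["joint_pos"].round(3),"tool y deg",np.degrees(np.arctan2(m[1,1],m[0,1])))
i,K,M=cam("wrist");cv2.imwrite("pics/w2.png",i[:,:,::-1])
print(proj(K,M,[.5355,.0207,.141]),[proj(K,M,[.5355+d*.99*.023,.0207,.141]) for d in(1,)])
for a,c,s in blobs(i,(0,170,100),(5,255,255),15)[:3]:print("tab",a,c,ray(K,M,*c,.065))
E
```

```text
12.575 [ 0.5523 -0.0268  0.238 ] [ 0.4 -0.5  0.3] 0.08560117771027083 0.0
top blue 16 [241.5 144. ] [0.686  0.0563] to tip [-0.044  -0.0818]
scene blue 23 [326.8 224.9] [0.6838 0.0546] to tip [-0.0418 -0.0801]
scene yel 25 [298.7 232.9] [ 0.6438 -0.0254] to tip [-0.0018 -0.0001]
scene ball/tab 19 [297.4 212.9] [0.5946 0.0208] to tip [ 0.0474 -0.0463]
[-0.049  0.345  0.165  1.392 -0.    -1.507] tool y deg 173.54294504105997
[277.4992809  242.53429136] [array([253.26559562, 245.03851899])]
tab 122 [438.6 283.8] [0.33196355 0.14164985 0.065     ]
```

View pics/w2.png

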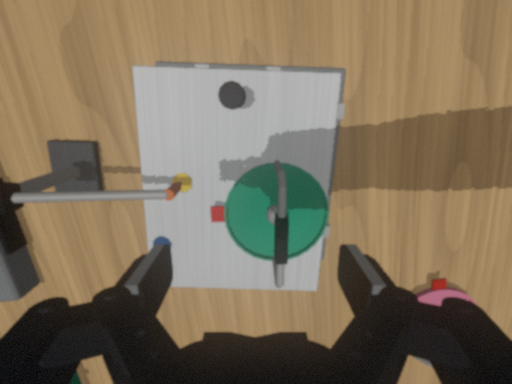

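The wrist view shows the grip block centre at about (281,239), dish centre (276.5,211), tab centre (218,214), bail from (281,163) to (280,284), and tip over the yellow dot at about (172,193)/(183,183).

```bash
python3 - <<'E'
from h import *
i,K,M=cam("wrist")
r=lambda u,v,z:ray(K,M,u,v,z)[:2].round(4)
for n,u,v,z in(("grip",281,239,.141),("dish",276.5,211,.066),("tab",218,214,.065),("b1",281,165,.13),("b2",280,283,.13),("tip",170,196,.051),("yel",183,183,.045),("knob",232,95,.12)):print(n,r(u,v,z))
m=cv2.inRange(cv2.cvtColor(i,cv2.COLOR_RGB2HSV),np.array((70,120,40)),np.array((90,255,255)));m[:150]=0;m[270:]=0
c=max(cv2.findContours(m,0,2)[0],key=cv2.contourArea);e=cv2.fitEllipse(cv2.convexHull(c));print(e,r(*e[0],.066))
for a,c,s in blobs(i,(0,150,90),(5,255,255),15)[:3]:print("tab",a,c,r(*c,.065))
for a,c,s in blobs(i,(20,120,100),(32,255,255),15)[:3]:print("yel",a,c,s,r(*c,.045))
E
```

```text
grip [0.5319 0.0175]
dish [0.5306 0.0179]
tab [0.6001 0.0142]
b1 [ 0.5252 -0.0498]
b2 [0.5367 0.0722]
tip [ 0.6573 -0.0105]
yel [ 0.6402 -0.0235]
knob [ 0.5614 -0.114 ]
((256.89947509765625, 210.8954620361328), (57.13490676879883, 92.26527404785156), 177.8753204345703) [0.5537 0.0151]
tab 128 [438.5 284.2] [0.332  0.1422]
tab 70 [217.8 213.5] [0.6003 0.0135]
yel 172 [183.2 181.4] [174 174  17  17] [ 0.6396 -0.0254]
```

Call:
{"name": "move_arm", "arguments": {"moves": [[[-0.01,0.02,0,1,80],[-0.02,0.0445,0,1.5,60],[-0.02,0.0445,-0.03,1.5,60],[-0.02,0.0445,-0.065,1.5,60],[-0.02,0.0445,-0.065,1.5,60]]]}}

```text
clock: 13.4
eef_pos: [0.5296, 0.0186, 0.1709]
tool_rot: [-0.677, 0.736, 0.002, -0.002]
ft_force: [0.1, -0.7, 0.5]
grip_width: 0.0513
grasp_force: 0.0
```

```bash
python3 - <<'E'
from h import *
o=monitor.get_obs();print(o["eef_pos"],o["grip_width"])
i,K,M=cam("wrist");cv2.imwrite("pics/w3.png",i[:,:,::-1])
for p in([.532,.0177,.141],[.532,.0177,.119],[*o["eef_pos"][:2],.141]):print(proj(K,M,p).round(1))
E
```

```text
[0.52958746 0.01857306 0.17085693] 0.05126710489437396
[249.3 225.9]
[249.6 213.9]
[253.  226.8]
```

View pics/w3.png

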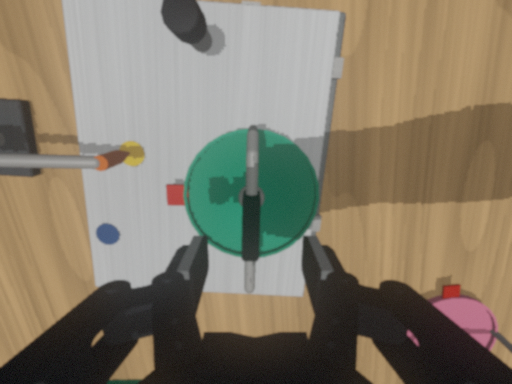

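The wrist view shows the grip block at about (251,227), centred between the fingers to within 2 px, so I descend and close.

Call:
{"name": "move_arm", "arguments": {"moves": [[[0,0,-0.02,0,60],[0,0,-0.04,0,60],[0,0,-0.058,0,60],[0,0,-0.06,0,60],[0,0,-0.06,0,45]]]}}

```text
clock: 14.08
eef_pos: [0.5335, 0.0178, 0.1148]
tool_rot: [-0.677, 0.736, -0.001, 0.001]
ft_force: [-0.1, -0.1, -0.1]
grip_width: 0.0387
grasp_force: 0.0
```

Call:
{"name": "move_arm", "arguments": {"moves": [[[0,0,0,0,35],[0,0,0,0,28],[0,0,0,0,23],[0,0,0,0,19],[0,0,0,0,16]]]}}

```text
clock: 14.7
eef_pos: [0.5325, 0.0176, 0.1133]
tool_rot: [-0.677, 0.736, 0.0, -0.0]
ft_force: [0.1, 0.5, 0.2]
grip_width: 0.0132
grasp_force: 0.0
```

Call:
{"name": "move_arm", "arguments": {"moves": [[[0,0,0,0,13],[0,0,0,0,10],[0,0,0,0,5],[0,0,0,0,3],[0,0,0,0,3]]]}}

```text
clock: 15.32
eef_pos: [0.5324, 0.0176, 0.1134]
tool_rot: [-0.677, 0.736, 0.0, -0.0]
ft_force: [-1.0, -0.6, 1.8]
grip_width: 0.0108
grasp_force: 59.0
```

```bash
python3 m.py
```

```text
15.325 [0.5324 0.0176 0.1134] [-1.  -0.6  1.8] 0.01075062404854168 59.02351677417755
scene blue 23 [326.8 224.9] [0.6838 0.0546] to tip [-0.0418 -0.0801]
scene yel 26 [298.8 232.8] [ 0.6438 -0.0249] to tip [-0.0018 -0.0006]
scene ball/tab 16 [298.  212.5] [0.5949 0.0231] to tip [ 0.0471 -0.0486]
```

Call:
{"name": "move_arm", "arguments": {"moves": [[[0,0,0.002,0,3],[0,0,0.006,0,3],[0,0,0.012,0,3],[0,0,0.019,0,3],[0,0,0.026,0,3]]]}}

```text
clock: 16.05
eef_pos: [0.5327, 0.0176, 0.1399]
tool_rot: [-0.677, 0.736, -0.0, 0.0]
ft_force: [-0.7, -0.4, -3.9]
grip_width: 0.0106
grasp_force: 58.4
```

Call:
{"name": "move_arm", "arguments": {"moves": [[[0,0,0.008,0,3],[0,0,0.016,0,3],[0,0,0.024,0,3],[0,0,0.032,0,3],[0,0,0.04,0,3]]]}}

```text
clock: 16.68
eef_pos: [0.5325, 0.0177, 0.1798]
tool_rot: [-0.677, 0.736, -0.0, -0.0]
ft_force: [0.5, -0.4, -3.1]
grip_width: 0.0106
grasp_force: 58.4
```

Call:
{"name": "move_arm", "arguments": {"moves": [[[0,0,0.008,0,3],[0,0,0.016,0,3],[0,0,0.024,0,3],[0,0,0.03,0,3],[0,0,0.034,0,3]]]}}

```text
clock: 17.3
eef_pos: [0.5326, 0.0176, 0.2137]
tool_rot: [-0.677, 0.736, -0.0, 0.0]
ft_force: [-0.1, -0.0, -3.3]
grip_width: 0.0112
grasp_force: 58.4
```

```bash
python3 m.py; python3 - <<'E'
from h import *
b,_,_=cam("scene");w,_,_=cam("wrist")
cv2.imwrite("pics/l1.png",np.hstack([cv2.resize(b[130:280,200:400,::-1],(400,300),interpolation=cv2.INTER_CUBIC),cv2.resize(w[:,:,::-1],(400,300))]))
E
```

```text
17.3 [0.5326 0.0176 0.2137] [-0.1 -0.  -3.3] 0.011216735994260834 58.43890428543091
scene blue 22 [326.9 224.9] [0.684  0.0548] to tip [-0.042  -0.0803]
scene yel 24 [298.8 233. ] [ 0.6443 -0.0254] to tip [-0.0023 -0.0001]
scene ball/tab 21 [300.4 195.2] [0.5578 0.073 ] to tip [ 0.0842 -0.0985]
```

View pics/l1.png

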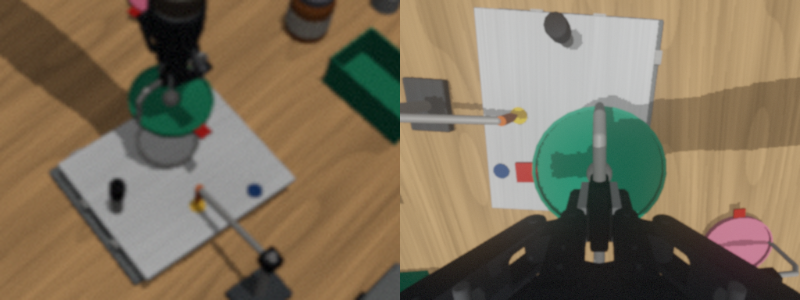

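The dish is held clear of the stage, level, with the ball in the middle and the yellow dot still under the tip. Next is a turn of -88°.

Call:
{"name": "move_arm", "arguments": {"moves": [[[0,0,0,-1,3],[0,0,0,-3,3],[0,0,0,-7,3],[0,0,0,-11,3],[0,0,0,-16,3]]]}}

```text
clock: 18.12
eef_pos: [0.5324, 0.0177, 0.2131]
tool_rot: [-0.566, 0.824, 0.0, -0.0]
ft_force: [-0.0, -0.1, -3.0]
grip_width: 0.0108
grasp_force: 58.4
```

Call:
{"name": "move_arm", "arguments": {"moves": [[[0,0,0,-5,3],[0,0,0,-11,3],[0,0,0,-17,3],[0,0,0,-23,3],[0,0,0,-29,3]]]}}

```text
clock: 18.75
eef_pos: [0.5324, 0.0177, 0.2132]
tool_rot: [-0.341, 0.94, 0.0, -0.0]
ft_force: [-0.3, 0.6, -4.0]
grip_width: 0.0111
grasp_force: 58.4
```

Call:
{"name": "move_arm", "arguments": {"moves": [[[0,0,0,-6,3],[0,0,0,-12,3],[0,0,0,-18,3],[0,0,0,-23,3],[0,0,0,-28,3]]]}}

```text
clock: 19.38
eef_pos: [0.5324, 0.0177, 0.2131]
tool_rot: [-0.104, 0.995, 0.0, -0.0]
ft_force: [-0.0, -0.1, -3.3]
grip_width: 0.0111
grasp_force: 58.4
```

Call:
{"name": "move_arm", "arguments": {"moves": [[[0,0,0,-5,3],[0,0,0,-9,3],[0,0,0,-12,3],[0,0,0,-14,3],[0,0,0,-15,3]]]}}

```text
clock: 20.0
eef_pos: [0.5325, 0.0176, 0.2132]
tool_rot: [0.025, 1.0, 0.0, -0.0]
ft_force: [0.4, 0.5, -3.5]
grip_width: 0.0107
grasp_force: 58.4
```

```bash
python3 m.py; python3 - <<'E'
from h import *
o=monitor.get_obs();m=R.from_quat(o["tool_rot"]).as_matrix();print(o["joint_pos"].round(3),np.degrees(np.arctan2(m[1,1],m[0,1]))-180)
b,K,M=cam("scene");w,Kw,Mw=cam("wrist");z=o["eef_pos"][2]+.019-.085+.02
p=np.array(o["eef_pos"])
for a,c,s in blobs(w,(0,150,90),(5,255,255),15)[:3]:
    q=ray(Kw,Mw,*c,z);print("tab w",a,c,q,np.linalg.norm((q-p)[:2]),np.degrees(np.arctan2(*(q-p)[1::-1])))
for a,c,s in blobs(b,(0,150,90),(5,255,255),10)[:6]:
    q=ray(K,M,*c,z);print("tab s",a,c,q,np.linalg.norm((q-p)[:2]),np.degrees(np.arctan2(*(q-p)[1::-1])))
print("pillar dir",np.degrees(np.arctan2(-.3835-p[1],.512-p[0])))
cv2.imwrite("pics/f1.png",np.hstack([cv2.resize(b[130:280,150:350,::-1],(400,300),interpolation=cv2.INTER_CUBIC),cv2.resize(w[:,:,::-1],(400,300))]))
E
```

```text
20.0 [0.5325 0.0176 0.2132] [ 0.4  0.5 -3.5] 0.010737388998096072 58.441556096076965
scene blue 22 [326.9 224.9] [0.684  0.0548] to tip [-0.042  -0.0803]
scene yel 23 [298.9 232.8] [ 0.644  -0.0247] to tip [-0.002  -0.0008]
scene ball/tab 26 [266.7 194.6] [ 0.4837 -0.001 ] to tip [ 0.1583 -0.0245]
[0.033 0.314 0.057 1.314 0.    0.083] -92.86287689184874
tab w 401 [158.5 220. ] [ 0.53026096 -0.05181641  0.16728143] 0.06950064277872453 -91.83277806790909
tab s 280 [137.2 322.5] [ 0.57613905 -0.52683647  0.16728143] 0.5462324274245295 -85.41599180534304
tab s 29 [266.6 194.5] [ 0.53481998 -0.05425689  0.16728143] 0.07194351890934605 -88.13911748596685
tab s 17 [266.5 135.6] [0.3849734  0.09201078 0.16728143] 0.16519391348508916 153.2466694459086
pillar dir -92.92314312495859
```

View pics/f1.png

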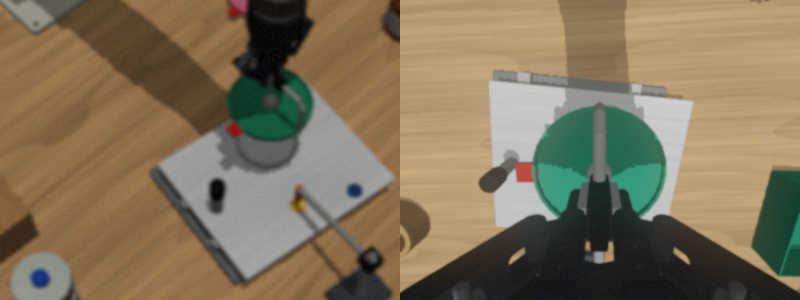

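The tab points at about -92° against a pillar bearing of -92.9°, the ball is centred and the yellow dot is in place. I let it settle, then hand it in.

Call:
{"name": "move_arm", "arguments": {"moves": [[[0,0,0,-0.5,3],[0,0,0,-0.5,3],[0,0,0,-0.5,3],[0,0,0,-0.5,3],[0,0,0,-0.5,3]]]}}

```text
clock: 20.82
eef_pos: [0.5325, 0.0177, 0.2133]
tool_rot: [0.029, 1.0, 0.0, 0.0]
ft_force: [0.3, 0.0, -3.4]
grip_width: 0.0108
grasp_force: 58.4
```

```bash
python3 -c "
from workcell import job
print(job.job_done())"
```

```text
the job is handed in; nothing more can be done
None
```

I handed the job in at 20.8 s (no verdict came back): both dots went under the pointer in turn, and the dish is held level about 10 cm up with its tab within about 1° of the pillar and the ball centred.

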